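# Close the fittings case: cover home, clips snapped corner to opposite corner

### The arm

A 6-joint arm with a two-finger parallel gripper is mounted at the origin on the work surface. World frame = base frame: x ahead of the robot, y to its left, z up, the work surface at z = 0. Lengths are in m, angles in rad, forces in N, time in s.
With the tool pointing down it reaches from about 0.375 to 0.9 m from the base axis. Payload 3.1 kg.
Tool frame: the origin (TCP) lies between the finger pads; the fingertips stand 22 mm ahead of it and the grasp point (between the pads) lies 3 mm ahead of it; z points along the fingers, y is the direction in which the jaws open and shut (so a half turn about z gives the same grasp; the last joint's range is limited). The gripper opens to 87 mm and grips with 3 to 60 N. Pads are 19 mm wide; open, the fingers measure 117 mm over their backs; the gripper's body (75 mm by 190 mm) begins 51 mm behind the grasp point.
Start: joints at [-1.313, 0.527, 1.433, -0, 1.181, -0.178], TCP at [0.264, -0.567, 0.245] pointing down, gripper open.
Joint ranges: [-3.08, 3.08], [-0.75, 2.2], [0.22, 2.44], [-1.43, 4.57], [0, 2.65], [-2.85, 2.85]. Speed limits (rad/s): [2.79, 2.79, 3.14, 3.14, 3.14, 3.14].

### API

Orientations are given as a unit quaternion [x, y, z, w].
In Python, from rig import get_obs, camera, get_calibration, hand_in, search_frame gives the robot as it stands.
- The arm moves only by the shell command python3 -m jog 'ROWS' [FORCE]. ROWS is JSON, a list of rows, each an object with "grip": the closure in counts, from 0 (fully open) to 255 (shut); "travel": the shift along the world's x, y, z in cm, a list of three; "twist": the turn about the world's z in degrees. A call has 1 to 8 rows; each row shifts and turns the commanded pose from where the row before left it; what a row does not reach is not made up. A row lasts 1/10 s, in which the tool goes at most 50 mm and 8.59 degrees, less where a joint would pass 70% of its speed; a pose out of reach is approached as far as the arm can. A call is refused whole if a number of a shift passes 5 or a number of a turn 8.59, either way. A call with a gripper value outside its range is refused whole. The fingers move at their own pace and stop on an object; FORCE is the grip in N (left out, the last holds). Time passes only in rows, so rows that do not move let the fingers close. It gives the time, the measured TCP pose, the force and the opening at its end, in the units of the state.
- get_obs(): the state, without advancing time (a new reading comes with each control period).
- camera(name): name is "side" or "top"; returns the picture (420x560x3 uint8, red, green, blue); there is no depth.
- get_calibration(name): a dict with "fx", "fy", "cx", "cy" (pixels), "R" (3x3) and "t" (3): a world point X has camera coordinates R X + t. Camera axes: x right, y down, z forward; pixel columns grow to the right and rows downward; lengths in m; the calibration is good to about 2 mm. A picture is of the moment at which its call begins. get_calibration takes no time and is no camera call.
- hand_in(): hands the job in, once; it reports no verdict.
Trained networks look in the newest picture that a camera, given by its name, has taken for a name from the list of things; names that differ only in an ending like _2 or _b are one class to them, and where a whole thing is asked for, a point or a joint stands for the part that bears it (a point fixed in the world has none). Each returns a list of dicts, best first, with "p" (0 to 1); they miss things now and then, are a little off and sometimes report something else, mostly with a low value. They report only what shows in the picture. A call takes as long as a camera call.
- search_frame(target, camera): "at" ([x, y, z] in m, in world coordinates, good to about 4 mm: the middle of the surface that is visible of it).
The state is a dict: "time": time; "q": joint angles; "joint_velocities": joint speeds; "joint_torque": joint torques, N m; "position": TCP position; "tool_rot": TCP orientation; "ft_force": force on the tool from outside, world axes, zero at the start; "moment": the same for the moment, N m; "grip_width": finger opening in m.
Only numpy, scipy, OpenCV 4.12 (cv2) and the standard library are available. Lean on these libraries where they do the work, as an engineer would, in place of code of your own. Each camera call takes 0.05 s, during which the arm holds its last target. There are 200 camera calls.

### The job

Close up the fittings case: slide its cover fully home against the end stop, then snap all four clips shut over the cover's edge, one at a time: any corner first, the diagonally opposite corner second, then the other two. Press each clip by feel until it has snapped and bottoms, but gently, no harder than 20 N on any part of the case, and leave the things lying around it where they are.

Things in the scene. Friction and masses are not known exactly. Their poses are not given: they have to be found in the camera images.
- case: Grey plastic fittings case, 170 (x) by 260 (y) by 110 mm high, screwed to a 230 x 310 x 15 mm plywood board that is fixed to the bench; it cannot move. Origin: centre of the board's underside, on the bench top. z up; y runs along the case, towards its end stop (a low rubber-faced wall across the +y end). Only the middle strip of the cover (|x| under 35 mm) is free of clips. Case and clips bear up to 20 N of push; more cracks them.
- cover (a joint): How far the flat black cover (158 x 256 x 8 mm plate, its top 134 mm above the bench wherever it stands) has been drawn back from the end stop, m: 0 = fully home against the stop, up to 0.05 = drawn back along the case's -y (its end then overhangs the -y end). It slides stiffly (about 3 N) on the case's rim, in guides, and stays where it is left.
- rib (a point): Centre of the top of the cover's grey push rib, which stands across the middle of the cover: 56 mm long along the case's x, 14 mm thick along y, 26 mm tall above the cover's top face (top 160 mm above the bench). It rides with the cover; pushing on its -y face drives the cover home.
- clip_a (a joint): Angle of aluminium clip a (corner at -x, +y of the case), rad: 0 = shut, flat over the cover's edge; 0.35 to 0.55 = open, raised. Flat tab 50 mm long (inwards along x from its hinge), 28 wide, 5 thick. Pressed at its free end it is light at first, from about 0.26 a hump of about 6 N, then below about 0.05 it pulls itself shut on a hard stop; let go earlier, it rises again.
- clip_b (a joint): Angle of aluminium clip b (corner at +x, +y of the case), rad: 0 = shut, flat over the cover's edge; 0.35 to 0.55 = open, raised. Flat tab 50 mm long (inwards along x from its hinge), 28 wide, 5 thick. Pressed at its free end it is light at first, from about 0.26 a hump of about 6 N, then below about 0.05 it pulls itself shut on a hard stop; let go earlier, it rises again.
- clip_c (a joint): Angle of aluminium clip c (corner at +x, -y of the case), rad: 0 = shut, flat over the cover's edge; 0.35 to 0.55 = open, raised. Flat tab 50 mm long (inwards along x from its hinge), 28 wide, 5 thick. Pressed at its free end it is light at first, from about 0.26 a hump of about 6 N, then below about 0.05 it pulls itself shut on a hard stop; let go earlier, it rises again.
- clip_d (a joint): Angle of aluminium clip d (corner at -x, -y of the case), rad: 0 = shut, flat over the cover's edge; 0.35 to 0.55 = open, raised. Flat tab 50 mm long (inwards along x from its hinge), 28 wide, 5 thick. Pressed at its free end it is light at first, from about 0.26 a hump of about 6 N, then below about 0.05 it pulls itself shut on a hard stop; let go earlier, it rises again.
- corner_a (a point): Point fixed on the case (it does not move with the clip) where to press clip a: nominally the centre of the shut tab's top face at 42 mm from the hinge axis (8 mm short of the free end), 158 mm above the bench. Open, the free end stands about 17 to 26 mm higher. The hinges are set unevenly on the case: each clip's true height is up to 8 mm above or below this, each its own, and is not measured, so it has to be felt.
- corner_b (a point): Point fixed on the case (it does not move with the clip) where to press clip b: nominally the centre of the shut tab's top face at 42 mm from the hinge axis (8 mm short of the free end), 158 mm above the bench. Open, the free end stands about 17 to 26 mm higher. The hinges are set unevenly on the case: each clip's true height is up to 8 mm above or below this, each its own, and is not measured, so it has to be felt.
- corner_c (a point): Point fixed on the case (it does not move with the clip) where to press clip c: nominally the centre of the shut tab's top face at 42 mm from the hinge axis (8 mm short of the free end), 158 mm above the bench. Open, the free end stands about 17 to 26 mm higher. The hinges are set unevenly on the case: each clip's true height is up to 8 mm above or below this, each its own, and is not measured, so it has to be felt.
- corner_d (a point): Point fixed on the case (it does not move with the clip) where to press clip d: nominally the centre of the shut tab's top face at 42 mm from the hinge axis (8 mm short of the free end), 158 mm above the bench. Open, the free end stands about 17 to 26 mm higher. The hinges are set unevenly on the case: each clip's true height is up to 8 mm above or below this, each its own, and is not measured, so it has to be felt.
- can: Bystander: closed steel can, 66 mm across, 120 mm tall, standing. Origin: centre of its underside.
- screwdriver: Bystander: screwdriver about 200 mm long, lying on the bench.
- screwbox: Bystander: small open cardboard tray 100 x 70 x 35 mm. Origin: centre of its underside.

How it is judged:
By the outcome, as a careful person would: the job done as asked, in the order asked, and still so for the second after the job is handed in, with the robot touching nothing.
It also fails if it takes over 61 s, if anything falls off the work surface, if the arm or the gripper's body presses on something with over 40 N, if the wrist force passes 120 N, or if a joint passes its speed limit or range.

## Working session

There is one attempt and no reset: what is moved stays moved. The work goes in short steps, Python scripts to look and compute and a shell command to move; the robot and the scene stay as the last step left them, time stands still between calls to the robot, and variables do not carry over. Pictures are saved under pics/ and viewed, about 8 in all and at most 12, crops included, and the job is handed in when it is done.

```bash
ls; mkdir -p pics; python3 - <<'E'
from rig import *
import cv2,json
for c in("top","side"):
    cv2.imwrite(f"pics/{c}0.png",camera(c)[:,:,::-1])
    for n in["case","rib","cover","clip_a","corner_a","can","screwdriver","screwbox"]:
        try: print(c,n,[(round(d["p"],2),[round(float(v),3) for v in d["at"]]) for d in search_frame(n,c)])
        except Exception as e: print(c,n,e)
o=get_obs();print(o)
print(get_calibration("top"),get_calibration("side"))
E
```

```text
pics
top case [(0.69, [0.566, -0.246, 0.024]), (0.63, [0.541, 0.009, 0.131])]
top rib [(0.73, [0.545, -0.014, 0.134])]
top cover [(0.62, [0.554, -0.018, 0.131])]
top clip_a [(0.73, [0.484, -0.077, 0.176]), (0.64, [0.622, -0.061, 0.175]), (0.57, [0.465, 0.092, 0.171]), (0.47, [0.608, 0.102, 0.171])]
top corner_a [(0.9, [0.538, 0.011, 0.136])]
top can [(0.81, [0.512, 0.25, 0.119]), (0.51, [0.538, 0.012, 0.137]), (0.34, [0.568, -0.243, 0.022]), (0.31, [0.638, 0.281, 0.006])]
top screwdriver [(0.56, [0.57, -0.247, 0.026])]
top screwbox [(0.91, [0.639, 0.282, 0.006])]
side case [(0.84, [0.547, 0.106, 0.123])]
side rib [(0.7, [0.542, 0.001, 0.141])]
side cover [(0.65, [0.547, 0.0, 0.133])]
side clip_a [(0.66, [0.606, 0.109, 0.171]), (0.59, [0.486, -0.069, 0.178]), (0.58, [0.546, -0.003, 0.131]), (0.41, [0.471, 0.097, 0.169])]
side corner_a [(0.69, [0.553, 0.105, 0.129])]
side can [(0.73, [0.508, 0.281, 0.084])]
side screwdriver []
side screwbox [(0.63, [0.631, 0.273, 0.014])]
{'time': 0.9, 'q': array([-1.31350149e+00,  5.27481288e-01,  1.43267493e+00,  1.34018554e-05,
        1.18139089e+0
[... 477 characters left out ...]
oment': array([ 0.00736002,  0.00351318, -0.03669882]), 'grip_width': 0.08673720722927379}
{'fx': 521.5155064757939, 'fy': 521.5155064757939, 'cx': 283.89636942935454, 'cy': 213.81399528432797, 'R': array([[ 0.02504964, -0.99934018,  0.02630057],
       [-0.99545224, -0.0273537 , -0.09125029],
       [ 0.09190949, -0.02389517, -0.99548062]]), 't': array([0.02533255, 0.61183384, 1.26163795])} {'fx': 425.95768313273015, 'fy': 425.95768313273015, 'cx': 284.58813210435886, 'cy': 205.80511615813987, 'R': array([[-0.99664123, -0.08127431,  0.01003699],
       [-0.04826543,  0.48395874, -0.87375877],
       [ 0.06615665, -0.87130845, -0.48625598]]), 't': array([0.59793824, 0.12154896, 1.1702899 ])}
```

View pics/top0.png

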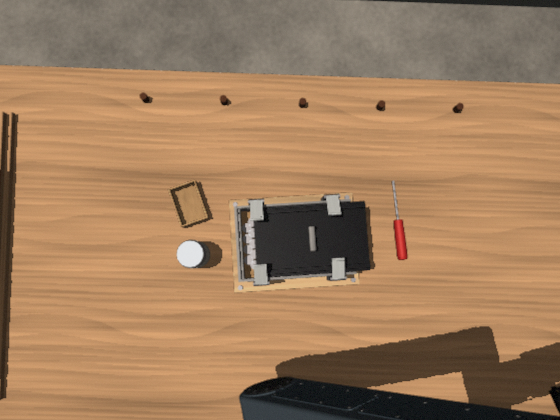

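View pics/side0.png

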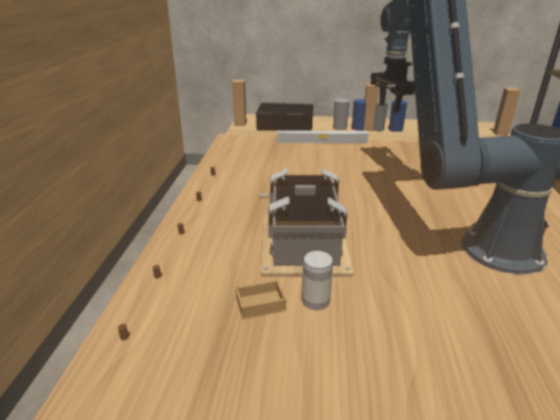

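```bash
python3 - <<'E'
import cv2
a=cv2.imread("pics/top0.png")[180:305,215:385]
cv2.imwrite("pics/crop1.png",cv2.resize(a,None,fx=4.5,fy=4.5,interpolation=cv2.INTER_CUBIC))
E
```

```text
(no output)
```

View pics/crop1.png

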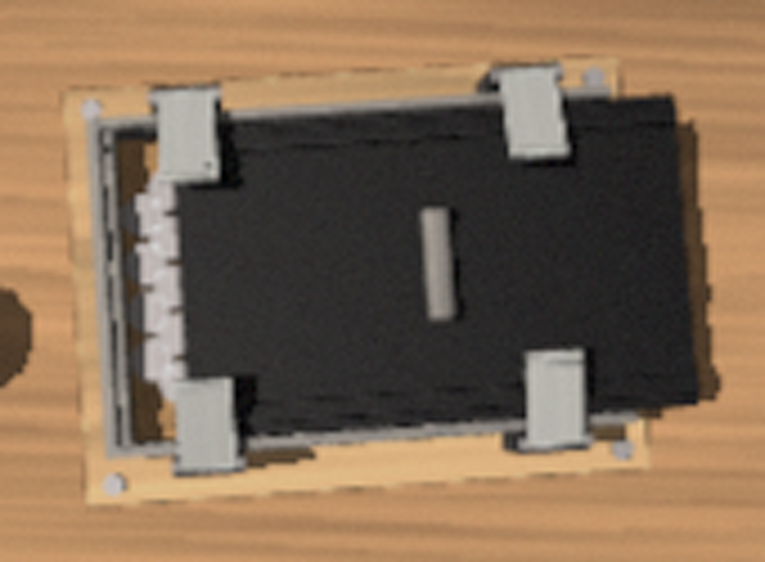

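```bash
cat > h.py <<'E'
import numpy as np
from rig import *
def pix2w(px,z,c="top"):
    k=get_calibration(c);R,t=k["R"],np.array(k["t"])
    d=R.T@np.array([(px[0]-k["cx"])/k["fx"],(px[1]-k["cy"])/k["fy"],1]);o=-R.T@t
    return o+d*(z-o[2])/d[2]
crop=lambda u,v:((u+.5)/4.5+215-.5,(v+.5)/4.5+180-.5)
E
python3 - <<'E'
from h import *
from scipy.optimize import least_squares
np.set_printoptions(precision=4,suppress=True)
P={(1,1):(64,92),(-1,1):(88,503),(-1,-1):(648,467),(1,-1):(617,60)}
L=np.array([[.115*a,.155*b] for a,b in P]);W=np.array([pix2w(crop(*p),.015)[:2] for p in P.values()])
rot=lambda y:np.array([[np.cos(y),-np.sin(y)],[np.sin(y),np.cos(y)]])
s=least_squares(lambda p:(L@rot(p[2]).T+p[:2]-W).ravel(),[.54,0,.1])
x,y,th=s.x;print(s.x,s.fun)
R=rot(th);loc=lambda p,z:R.T@(pix2w(crop(*p),z)[:2]-[x,y])
print("rib",loc((437,263),.16),"cover -y corners",loc((674,97),.134),loc((697,402),.134), "+y edge",loc((182,280),.134))
# free-end midpoints of tabs, z~.18
for n,p in dict(b=(193,181),a=(203,380),c=(540,157),d=(557,352)).items(): print(n,loc(p,.178), "w",pix2w(crop(*p),.178))
for n,w in dict(a=(.465,.092),b=(.608,.102),c=(.622,-.061),d=(.484,-.077)).items(): print(n,"net",R.T@(np.array(w)-[x,y]))
for n,w in dict(b=(.606,.109),d=(.486,-.069),a=(.471,.097)).items(): print(n,"netside",R.T@(np.array(w)-[x,y]))
E
```

```text
[0.5435 0.0154 0.0883] [ 0.0016  0.0005 -0.0021  0.0012 -0.0017 -0.001   0.0022 -0.0008]
rib [ 0.0001 -0.0338] cover -y corners [ 0.0777 -0.1618] [-0.0764 -0.1615] +y edge [0.0006 0.0923]
b [0.0463 0.083 ] w [0.5823 0.1021 0.178 ]
a [-0.0497  0.0838] w [0.4867 0.0945 0.178 ]
c [ 0.0477 -0.0859] w [ 0.5986 -0.066   0.178 ]
d [-0.047  -0.0873] w [ 0.5044 -0.0757  0.178 ]
a net [-0.0715  0.0832]
b net [0.0719 0.0806]
c net [ 0.0715 -0.083 ]
d net [-0.0674 -0.0868]
b netside [0.0705 0.0878]
d netside [-0.0647 -0.079 ]
a netside [-0.065   0.0877]
```

```bash
R='{"grip":255,"travel":[1.8,3.2,0.1],"twist":-2.5}'; python3 -m jog '[{"grip":255,"travel":[1.8,3.2,0.1],"twist":-2.5},{"grip":255,"travel":[1.8,3.2,0],"twist":-2.5},{"grip":255,"travel":[1.8,3.2,0],"twist":-2.5},{"grip":255,"travel":[1.8,3.2,0],"twist":-2.5},{"grip":255,"travel":[1.8,3.2,0],"twist":-2.5},{"grip":255,"travel":[1.8,3.2,0],"twist":-2.5},{"grip":255,"travel":[1.8,3.2,0],"twist":-2.5},{"grip":255,"travel":[1.8,3.2,0],"twist":-2.5}]' 20
python3 -m jog '[{"grip":255,"travel":[1.8,3.2,0],"twist":0},{"grip":255,"travel":[1.8,3.2,0],"twist":0},{"grip":255,"travel":[1.8,3.2,0],"twist":0},{"grip":255,"travel":[1.8,3.2,0],"twist":0},{"grip":255,"travel":[1.8,3.0,0],"twist":0},{"grip":255,"travel":[1.8,3.0,0],"twist":0},{"grip":255,"travel":[1.8,3.0,0],"twist":0},{"grip":255,"travel":[0,0,0],"twist":0}]'
```

```text
time: 1.7
position: [0.4085, -0.3093, 0.2458]
tool_rot: [0.999, 0.042, 0.0, 0.0]
ft_force: [0.0, 0.5, -0.1]
grip_width: 0.0307
time: 2.5
position: [0.5355, -0.0893, 0.2458]
tool_rot: [0.999, 0.046, 0.001, -0.0]
ft_force: [-0.3, 0.2, -0.2]
grip_width: 0.0007
```

```bash
python3 -m jog '[{"grip":255,"travel":[1.4,3.5,0],"twist":0},{"grip":255,"travel":[0,0,-2],"twist":0},{"grip":255,"travel":[0,0,-2],"twist":0},{"grip":255,"travel":[0,0,-2],"twist":0},{"grip":255,"travel":[0,0,-1.0],"twist":0},{"grip":255,"travel":[0,0,-0.8],"twist":0},{"grip":255,"travel":[0,0,0],"twist":0},{"grip":255,"travel":[0,0,0],"twist":0}]'
python3 - <<'E'
from h import *
import cv2
a=camera("side")[140:260,230:390]
cv2.imwrite("pics/s1.png",cv2.resize(a,None,fx=4,fy=4,interpolation=2)[:,:,::-1])
E
```

```text
time: 3.3
position: [0.5482, -0.058, 0.168]
tool_rot: [0.999, 0.043, 0.0, 0.0]
ft_force: [-0.3, 0.6, -0.1]
grip_width: 0.0002
```

View pics/s1.png

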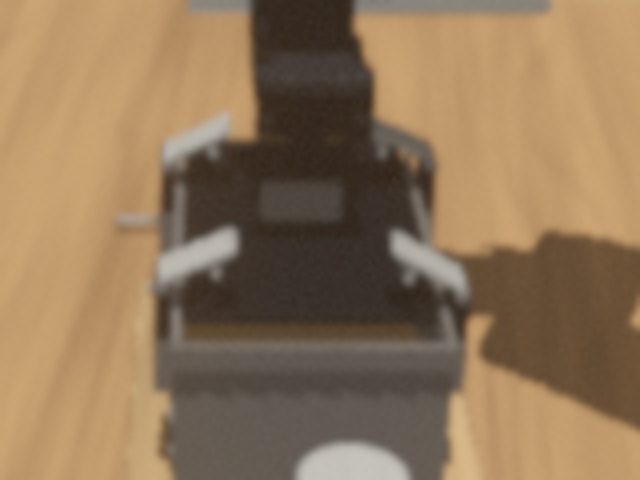

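```bash
python3 -m jog '[{"grip":255,"travel":[-0.04,0.5,0],"twist":0},{"grip":255,"travel":[-0.04,0.5,0],"twist":0},{"grip":255,"travel":[-0.03,0.3,0],"twist":0},{"grip":255,"travel":[-0.03,0.3,0],"twist":0},{"grip":255,"travel":[-0.03,0.3,0],"twist":0},{"grip":255,"travel":[-0.03,0.3,0],"twist":0}]'
python3 -m jog '[{"grip":255,"travel":[-0.03,0.3,0],"twist":0},{"grip":255,"travel":[-0.03,0.3,0],"twist":0},{"grip":255,"travel":[-0.03,0.3,0],"twist":0},{"grip":255,"travel":[-0.03,0.3,0],"twist":0}]'
```

```text
time: 3.95
position: [0.5459, -0.0358, 0.1676]
tool_rot: [0.999, 0.044, 0.0, 0.001]
ft_force: [-0.3, -3.2, -0.6]
grip_width: 0.0004
time: 4.35
position: [0.5448, -0.0236, 0.1676]
tool_rot: [0.999, 0.043, 0.0, 0.0]
ft_force: [-0.3, -2.8, 0.7]
grip_width: 0.0003
```

```bash
python3 -m jog '[{"grip":255,"travel":[-0.02,0.2,0],"twist":0},{"grip":255,"travel":[-0.02,0.2,0],"twist":0},{"grip":255,"travel":[-0.02,0.2,0],"twist":0},{"grip":255,"travel":[-0.02,0.2,0],"twist":0}]'
python3 -m jog '[{"grip":255,"travel":[-0.01,0.1,0],"twist":0},{"grip":255,"travel":[-0.01,0.1,0],"twist":0},{"grip":255,"travel":[-0.01,0.1,0],"twist":0}]'
python3 -m jog '[{"grip":255,"travel":[-0.01,0.1,0],"twist":0},{"grip":255,"travel":[-0.01,0.1,0],"twist":0}]'
```

```text
time: 4.75
position: [0.5441, -0.0155, 0.1676]
tool_rot: [0.999, 0.043, 0.0, 0.0]
ft_force: [0.5, -3.3, 0.6]
grip_width: 0.0002
time: 5.05
position: [0.5438, -0.0125, 0.1676]
tool_rot: [0.999, 0.043, 0.0, 0.0]
ft_force: [0.3, -3.3, 0.6]
grip_width: 0.0006
time: 5.25
position: [0.5436, -0.0105, 0.1676]
tool_rot: [0.999, 0.043, 0.0, 0.0]
ft_force: [0.7, -2.5, 0.1]
grip_width: 0.0003
```

```bash
for i in 1; do python3 -m jog '[{"grip":255,"travel":[-0.01,0.1,0],"twist":0}]'; python3 -m jog '[{"grip":255,"travel":[-0.01,0.1,0],"twist":0}]'; done
python3 -m jog '[{"grip":255,"travel":[0,0.05,0],"twist":0},{"grip":255,"travel":[0,0.05,0],"twist":0}]'
```

```text
time: 5.35
position: [0.5435, -0.0095, 0.1676]
tool_rot: [0.999, 0.043, 0.0, 0.0]
ft_force: [0.1, -2.5, 0.3]
grip_width: 0.0008
time: 5.45
position: [0.5434, -0.0085, 0.1676]
tool_rot: [0.999, 0.043, 0.0, 0.0]
ft_force: [1.4, -3.1, 0.3]
grip_width: 0.0006
time: 5.65
position: [0.5433, -0.0075, 0.1676]
tool_rot: [0.999, 0.043, 0.0, 0.0]
ft_force: [0.8, -3.4, 0.2]
grip_width: 0.0006
```

```bash
python3 -m jog '[{"grip":255,"travel":[0,0.05,0],"twist":0},{"grip":255,"travel":[0,0.05,0],"twist":0}]'|grep -E "pos|for"
python3 -m jog '[{"grip":255,"travel":[0,0.05,0],"twist":0}]'|grep -E "pos|for"
```

```text
position: [0.5432, -0.0065, 0.1676]
ft_force: [0.5, -3.4, 1.2]
position: [0.5432, -0.006, 0.1676]
ft_force: [1.0, -2.3, 1.2]
```

```bash
python3 -m jog '[{"grip":255,"travel":[0,0.05,0],"twist":0}]'|grep -E "pos|for"
```

```text
position: [0.5431, -0.0055, 0.1676]
ft_force: [1.2, -3.3, 0.9]
```

```bash
python3 -m jog '[{"grip":255,"travel":[0,0.05,0],"twist":0}]'|grep -E "pos|for"
```

```text
position: [0.543, -0.005, 0.1676]
ft_force: [-0.2, -3.4, 1.9]
```

```bash
python3 -m jog '[{"grip":255,"travel":[0,0.05,0],"twist":0},{"grip":255,"travel":[0,0.05,0],"twist":0}]'|grep -E "pos|for"
```

```text
position: [0.543, -0.004, 0.1676]
ft_force: [-0.4, -3.5, 1.9]
```

```bash
python3 -m jog '[{"grip":255,"travel":[0,0.05,0],"twist":0}]'|grep -E "pos|for"
```

```text
position: [0.5429, -0.0035, 0.1675]
ft_force: [-0.1, -3.0, 2.0]
```

```bash
python3 -m jog '[{"grip":255,"travel":[0,0.05,0],"twist":0}]'|grep -E "pos|for"
```

```text
position: [0.5429, -0.003, 0.1675]
ft_force: [0.0, -2.8, 1.9]
```

```bash
python3 -m jog '[{"grip":255,"travel":[0,0.05,0],"twist":0}]'|grep -E "pos|for"
```

```text
position: [0.5429, -0.0025, 0.1675]
ft_force: [-0.4, -4.1, 2.4]
```

```bash
python3 -m jog '[{"grip":255,"travel":[0,0.05,0],"twist":0}]'|grep -E "pos|for"
```

```text
position: [0.5428, -0.002, 0.1675]
ft_force: [-0.5, -2.4, 2.0]
```

```bash
python3 -m jog '[{"grip":255,"travel":[0,0.05,0],"twist":0}]'|grep -E "pos|for"
```

```text
position: [0.5428, -0.0015, 0.1675]
ft_force: [-1.0, -2.5, 1.4]
```

```bash
python3 -m jog '[{"grip":255,"travel":[0,0.05,0],"twist":0}]'|grep -E "pos|for"
```

```text
position: [0.5428, -0.001, 0.1674]
ft_force: [-0.3, -3.5, 1.7]
```

```bash
python3 - <<'E'
from h import *
import cv2
cv2.imwrite("pics/s2.png",cv2.resize(camera("side")[140:260,230:390],None,fx=4,fy=4,interpolation=2)[:,:,::-1])
E
```

```text
(no output)
```

View pics/s2.png

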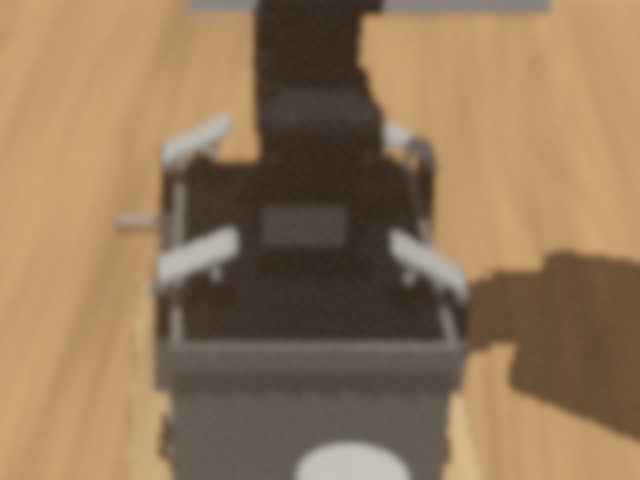

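The brown gap is gone; the cover (rib at about 303,226 in the crop) is nearly home. Continuing in 0.5 mm steps.

```bash
python3 -m jog '[{"grip":255,"travel":[0,0.05,0],"twist":0}]'|grep -E "pos|for"
```

```text
position: [0.5428, -0.001, 0.1674]
ft_force: [-1.1, -5.4, 1.0]
```

```bash
python3 -m jog '[{"grip":255,"travel":[0,0.05,0],"twist":0}]'|grep -E "pos|for"
```

```text
position: [0.5428, -0.0009, 0.1675]
ft_force: [-1.7, -7.2, 1.6]
```

```bash
python3 -m jog '[{"grip":255,"travel":[0,0.05,0],"twist":0}]'|grep -E "pos|for"
```

```text
position: [0.5428, -0.0009, 0.1675]
ft_force: [-2.3, -9.2, 1.3]
```

```bash
python3 -m jog '[{"grip":255,"travel":[0,0.05,0],"twist":0}]'|grep -E "pos|for"
```

```text
position: [0.5428, -0.0009, 0.1675]
ft_force: [-1.7, -10.7, 1.2]
```

```bash
python3 -m jog '[{"grip":255,"travel":[0.1,-1.5,0],"twist":0},{"grip":255,"travel":[0,0,3.2],"twist":0},{"grip":255,"travel":[0,0,3.3],"twist":0},{"grip":255,"travel":[-2.2,-3,0],"twist":0},{"grip":255,"travel":[-2.1,-3,0],"twist":0},{"grip":255,"travel":[0,0,0],"twist":0},{"grip":255,"travel":[0,0,0],"twist":0}]'
```

```text
time: 8.1
position: [0.5011, -0.0742, 0.2324]
tool_rot: [0.999, 0.042, 0.0, -0.001]
ft_force: [-0.0, -0.1, -0.2]
grip_width: 0.0006
```

```bash
python3 - <<'E'
from h import *
import cv2
cv2.imwrite("pics/t2.png",cv2.resize(camera("top")[180:305,215:385],None,fx=4.5,fy=4.5,interpolation=2)[:,:,::-1])
E
```

```text
(no output)
```

View pics/t2.png

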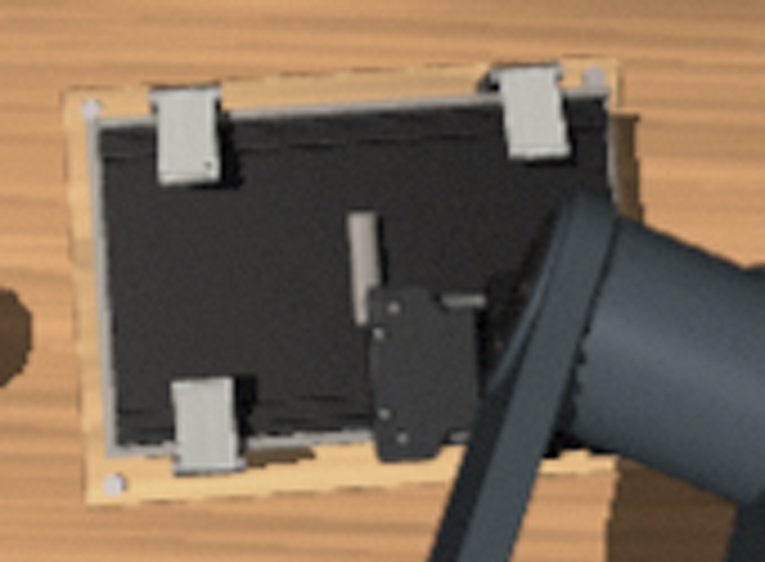

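The cover is fully home against the stop (left edge at about 105,290), all clips are open, and the gripper is over clip d (~430,380). Pressing d.

```bash
python3 -m jog '[{"grip":255,"travel":[0,0,-0.5],"twist":0},{"grip":255,"travel":[0,0,-0.5],"twist":0},{"grip":255,"travel":[0,0,-0.5],"twist":0},{"grip":255,"travel":[0,0,-0.3],"twist":0},{"grip":255,"travel":[0,0,-0.2],"twist":0},{"grip":255,"travel":[0,0,-0.2],"twist":0}]'|grep -E "pos|for"
python3 -m jog '[{"grip":255,"travel":[0,0,-0.2],"twist":0},{"grip":255,"travel":[0,0,-0.2],"twist":0}]'|grep -E "pos|for"
python3 -m jog '[{"grip":255,"travel":[0,0,-0.2],"twist":0},{"grip":255,"travel":[0,0,-0.2],"twist":0}]'|grep -E "pos|for"
```

```text
position: [0.5013, -0.0739, 0.2103]
ft_force: [0.4, -0.3, 0.1]
position: [0.5012, -0.0741, 0.2065]
ft_force: [0.4, -0.3, 0.8]
position: [0.5016, -0.0742, 0.2027]
ft_force: [0.3, 0.3, -0.1]
```

```bash
python3 -m jog '[{"grip":255,"travel":[0,0,-0.2],"twist":0},{"grip":255,"travel":[0,0,-0.2],"twist":0}]'|grep -E "pos|for"
python3 -m jog '[{"grip":255,"travel":[0,0,-0.2],"twist":0}]'|grep -E "pos|for"
python3 -m jog '[{"grip":255,"travel":[0,0,-0.2],"twist":0}]'|grep -E "pos|for"
python3 -m jog '[{"grip":255,"travel":[0,0,-0.2],"twist":0}]'|grep -E "pos|for"
```

```text
position: [0.5014, -0.0742, 0.1986]
ft_force: [1.0, 0.5, 1.7]
position: [0.5016, -0.0742, 0.1967]
ft_force: [1.0, 0.4, 5.3]
position: [0.5021, -0.0742, 0.1952]
ft_force: [0.8, 1.9, 6.6]
position: [0.5026, -0.0742, 0.1934]
ft_force: [2.1, 1.5, 4.6]
```

```bash
for x in 1; do python3 -m jog '[{"grip":255,"travel":[0,0,-0.2],"twist":0}]'|grep -E "pos|for"
python3 -m jog '[{"grip":255,"travel":[0,0,-0.2],"twist":0}]'|grep -E "pos|for"
python3 -m jog '[{"grip":255,"travel":[0,0,-0.1],"twist":0}]'|grep -E "pos|for"
python3 -m jog '[{"grip":255,"travel":[0,0,-0.1],"twist":0}]'|grep -E "pos|for"
python3 -m jog '[{"grip":255,"travel":[0,0,-0.1],"twist":0}]'|grep -E "pos|for"; done
```

```text
position: [0.5029, -0.0742, 0.1914]
ft_force: [2.9, 1.3, 4.9]
position: [0.5022, -0.0743, 0.189]
ft_force: [1.4, -0.2, 2.6]
position: [0.5009, -0.0741, 0.1873]
ft_force: [0.4, -0.2, 1.9]
position: [0.5003, -0.0739, 0.186]
ft_force: [0.2, -0.4, 0.0]
position: [0.5, -0.0738, 0.1849]
ft_force: [-1.0, 0.5, 3.6]
```

```bash
python3 -m jog '[{"grip":255,"travel":[0,0,-0.1],"twist":0}]'|grep -E "pos|for"
python3 -m jog '[{"grip":255,"travel":[0,0,-0.05],"twist":0}]'|grep -E "pos|for"
```

```text
position: [0.5001, -0.0738, 0.1846]
ft_force: [-2.0, 0.6, 11.2]
position: [0.5001, -0.0738, 0.1846]
ft_force: [-2.8, 1.2, 11.3]
```

```bash
python3 -m jog '[{"grip":255,"travel":[0,0,-0.05],"twist":0}]'|grep -E "pos|for"
```

```text
position: [0.5001, -0.0738, 0.1844]
ft_force: [-3.2, 0.4, 13.3]
```

```bash
python3 -m jog '[{"grip":255,"travel":[0,0,2.5],"twist":0},{"grip":255,"travel":[0,0,2.5],"twist":0},{"grip":255,"travel":[1.7,3.6,0],"twist":0},{"grip":255,"travel":[1.7,3.6,0],"twist":0},{"grip":255,"travel":[1.7,3.6,0],"twist":0},{"grip":255,"travel":[1.7,3.6,0],"twist":0},{"grip":255,"travel":[1.7,3.5,0],"twist":0},{"grip":255,"travel":[0,0,0],"twist":0}]'
```

```text
time: 11.25
position: [0.5872, 0.1089, 0.2329]
tool_rot: [0.999, 0.046, 0.0, -0.001]
ft_force: [-0.5, 0.1, -0.6]
grip_width: 0.0003
```

```bash
python3 - <<'E'
from rig import *
o=get_obs();print(o["position"],o["ft_force"],o["time"])
print([(round(d["p"],2),d["at"]) for d in (camera("side") is not None and search_frame("clip_a","side"))])
E
```

```text
[0.58719306 0.10888473 0.23292545] [-0.48292087  0.1276047  -0.64237469] 11.25
[(0.66, [0.4716, 0.0987, 0.1681]), (0.5, [0.5474, 0.125, 0.1236])]
```

```bash
python3 -m jog '[{"grip":255,"travel":[0,0,-0.5],"twist":0},{"grip":255,"travel":[0,0,-0.5],"twist":0},{"grip":255,"travel":[0,0,-0.5],"twist":0},{"grip":255,"travel":[0,0,-0.3],"twist":0}]'|grep -E "pos|for"
```

```text
position: [0.5856, 0.1041, 0.2147]
ft_force: [-0.3, 0.5, -0.2]
```

```bash
python3 -m jog '[{"grip":255,"travel":[0,0,-0.2],"twist":0},{"grip":255,"travel":[0,0,-0.2],"twist":0}]'|grep -E "pos|for"
python3 -m jog '[{"grip":255,"travel":[0,0,-0.2],"twist":0},{"grip":255,"travel":[0,0,-0.2],"twist":0}]'|grep -E "pos|for"
```

```text
position: [0.5862, 0.1047, 0.2114]
ft_force: [0.2, 1.0, 0.0]
position: [0.5862, 0.105, 0.2075]
ft_force: [0.7, 0.5, -0.2]
```

```bash
python3 -m jog '[{"grip":255,"travel":[0,0,-0.2],"twist":0},{"grip":255,"travel":[0,0,-0.2],"twist":0}]'|grep -E "pos|for"
python3 -m jog '[{"grip":255,"travel":[0,0,-0.2],"twist":0},{"grip":255,"travel":[0,0,-0.2],"twist":0}]'|grep -E "pos|for"
python3 -m jog '[{"grip":255,"travel":[0,0,-0.2],"twist":0}]'|grep -E "pos|for"
python3 -m jog '[{"grip":255,"travel":[0,0,-0.2],"twist":0}]'|grep -E "pos|for"
```

```text
position: [0.5861, 0.105, 0.2035]
ft_force: [-1.6, -0.2, 1.0]
position: [0.586, 0.105, 0.1994]
ft_force: [-1.2, 0.1, -0.1]
position: [0.586, 0.105, 0.1974]
ft_force: [-1.0, -0.5, 0.8]
position: [0.586, 0.105, 0.1955]
ft_force: [-1.5, -0.3, 4.5]
```

```bash
python3 -m jog '[{"grip":255,"travel":[0,0,-0.2],"twist":0}]'|grep -E "pos|for"
python3 -m jog '[{"grip":255,"travel":[0,0,-0.2],"twist":0}]'|grep -E "pos|for"
python3 -m jog '[{"grip":255,"travel":[0,0,-0.2],"twist":0}]'|grep -E "pos|for"
python3 -m jog '[{"grip":255,"travel":[0,0,-0.1],"twist":0}]'|grep -E "pos|for"
```

```text
position: [0.5856, 0.1049, 0.1941]
ft_force: [-3.4, 0.1, 7.7]
position: [0.5851, 0.1049, 0.1921]
ft_force: [-4.3, -0.9, 5.3]
position: [0.5852, 0.1049, 0.1899]
ft_force: [-1.9, -0.4, 3.4]
position: [0.5857, 0.1049, 0.1886]
ft_force: [-2.1, 0.1, 2.5]
```

```bash
python3 -m jog '[{"grip":255,"travel":[0,0,-0.1],"twist":0}]'|grep -E "pos|for"
python3 -m jog '[{"grip":255,"travel":[0,0,-0.1],"twist":0}]'|grep -E "pos|for"
```

```text
position: [0.5861, 0.105, 0.1875]
ft_force: [-1.4, -0.6, 2.0]
position: [0.5864, 0.105, 0.1864]
ft_force: [-0.9, 0.1, 1.7]
```

```bash
python3 -m jog '[{"grip":255,"travel":[0,0,-0.1],"twist":0}]'|grep -E "pos|for"
python3 -m jog '[{"grip":255,"travel":[0,0,-0.1],"twist":0}]'|grep -E "pos|for"
```

```text
position: [0.5865, 0.105, 0.1853]
ft_force: [-0.2, -0.1, -0.1]
position: [0.5866, 0.105, 0.1843]
ft_force: [-0.4, 0.6, -0.3]
```

```bash
python3 -m jog '[{"grip":255,"travel":[0,0,-0.1],"twist":0}]'|grep -E "pos|for"
```

```text
position: [0.5866, 0.105, 0.1834]
ft_force: [0.1, -0.2, 4.7]
```

```bash
python3 -m jog '[{"grip":255,"travel":[0,0,-0.05],"twist":0}]'|grep -E "pos|for"
```

```text
position: [0.5866, 0.1049, 0.1834]
ft_force: [-0.9, -0.8, 5.5]
```

```bash
python3 -m jog '[{"grip":255,"travel":[0,0,-0.1],"twist":0}]'|grep -E "pos|for"
```

```text
position: [0.5866, 0.1049, 0.1831]
ft_force: [-2.2, -0.4, 11.1]
```

```bash
python3 -m jog '[{"grip":255,"travel":[0,0,-0.05],"twist":0}]'|grep -E "pos|for"
```

```text
position: [0.5865, 0.105, 0.183]
ft_force: [-2.6, -0.1, 11.4]
```

b is bottomed hard at 0.183. Next: clip a.

```bash
python3 -m jog '[{"grip":255,"travel":[0,0,2.5],"twist":0},{"grip":255,"travel":[0,0,2.5],"twist":0},{"grip":255,"travel":[-3.4,-0.3,0],"twist":0},{"grip":255,"travel":[-3.4,-0.3,0],"twist":0},{"grip":255,"travel":[-3.3,-0.3,0],"twist":0},{"grip":255,"travel":[0,0,0],"twist":0},{"grip":255,"travel":[0,0,-0.5],"twist":0},{"grip":255,"travel":[0,0,-0.5],"twist":0}]'|grep -E "pos|for"
python3 -m jog '[{"grip":255,"travel":[0,0,-0.5],"twist":0},{"grip":255,"travel":[0,0,-0.2],"twist":0},{"grip":255,"travel":[0,0,-0.2],"twist":0}]'|grep -E "pos|for"
python3 -m jog '[{"grip":255,"travel":[0,0,-0.2],"twist":0},{"grip":255,"travel":[0,0,-0.2],"twist":0}]'|grep -E "pos|for"
```

```text
position: [0.487, 0.0959, 0.2216]
ft_force: [-0.7, -0.7, -0.0]
position: [0.4856, 0.0959, 0.2119]
ft_force: [-0.2, -0.8, -0.6]
position: [0.4853, 0.096, 0.2083]
ft_force: [-0.9, 1.0, -0.3]
```

```bash
python3 -m jog '[{"grip":255,"travel":[0,0,-0.2],"twist":0},{"grip":255,"travel":[0,0,-0.2],"twist":0}]'|grep -E "pos|for"
python3 -m jog '[{"grip":255,"travel":[0,0,-0.2],"twist":0},{"grip":255,"travel":[0,0,-0.2],"twist":0}]'|grep -E "pos|for"
python3 -m jog '[{"grip":255,"travel":[0,0,-0.2],"twist":0}]'|grep -E "pos|for"
python3 -m jog '[{"grip":255,"travel":[0,0,-0.2],"twist":0}]'|grep -E "pos|for"
```

```text
position: [0.4852, 0.0959, 0.2045]
ft_force: [-0.0, 0.5, -0.4]
position: [0.4854, 0.096, 0.2006]
ft_force: [-0.0, -0.4, 1.7]
position: [0.4855, 0.0959, 0.1986]
ft_force: [-0.6, -0.1, 0.9]
position: [0.4854, 0.0959, 0.1965]
ft_force: [0.5, -0.2, 0.2]
```

```bash
python3 -m jog '[{"grip":255,"travel":[0,0,-0.2],"twist":0}]'|grep -E "pos|for"
python3 -m jog '[{"grip":255,"travel":[0,0,-0.2],"twist":0}]'|grep -E "pos|for"
python3 -m jog '[{"grip":255,"travel":[0,0,-0.1],"twist":0}]'|grep -E "pos|for"
```

```text
position: [0.4854, 0.096, 0.1945]
ft_force: [0.6, -0.6, 0.9]
position: [0.4853, 0.096, 0.1925]
ft_force: [0.2, -0.2, 1.6]
position: [0.4851, 0.0959, 0.1914]
ft_force: [0.7, 1.1, 0.9]
```

```bash
python3 -m jog '[{"grip":255,"travel":[0,0,-0.2],"twist":0}]'|grep -E "pos|for"
python3 -m jog '[{"grip":255,"travel":[0,0,-0.2],"twist":0}]'|grep -E "pos|for"
python3 -m jog '[{"grip":255,"travel":[0,0,-0.1],"twist":0}]'|grep -E "pos|for"
python3 -m jog '[{"grip":255,"travel":[0,0,-0.1],"twist":0}]'|grep -E "pos|for"
```

```text
position: [0.4855, 0.096, 0.1896]
ft_force: [0.5, 0.8, 3.3]
position: [0.486, 0.096, 0.1881]
ft_force: [1.7, 0.6, 6.0]
position: [0.4862, 0.096, 0.1872]
ft_force: [0.4, 1.2, 5.3]
position: [0.4865, 0.096, 0.1863]
ft_force: [0.7, 0.5, 4.5]
```

```bash
python3 -m jog '[{"grip":255,"travel":[0,0,-0.1],"twist":0}]'|grep -E "pos|for"
python3 -m jog '[{"grip":255,"travel":[0,0,-0.1],"twist":0}]'|grep -E "pos|for"
python3 -m jog '[{"grip":255,"travel":[0,0,-0.1],"twist":0}]'|grep -E "pos|for"
```

```text
position: [0.4867, 0.096, 0.1853]
ft_force: [1.1, 1.2, 4.2]
position: [0.4868, 0.096, 0.1842]
ft_force: [3.0, 0.6, 4.7]
position: [0.486, 0.0959, 0.1828]
ft_force: [2.2, -0.8, 3.4]
```

```bash
python3 -m jog '[{"grip":255,"travel":[0,0,-0.1],"twist":0}]'|grep -E "pos|for"
python3 -m jog '[{"grip":255,"travel":[0,0,-0.1],"twist":0}]'|grep -E "pos|for"
python3 -m jog '[{"grip":255,"travel":[0,0,-0.1],"twist":0}]'|grep -E "pos|for"
python3 -m jog '[{"grip":255,"travel":[0,0,-0.1],"twist":0}]'|grep -E "pos|for"
```

```text
position: [0.4848, 0.0959, 0.1813]
ft_force: [1.1, -0.8, 1.7]
position: [0.4842, 0.0959, 0.18]
ft_force: [0.7, 0.0, 1.7]
position: [0.4839, 0.0959, 0.1788]
ft_force: [-0.3, 0.1, -0.3]
position: [0.4838, 0.0959, 0.1778]
ft_force: [-0.1, 0.2, -0.6]
```

```bash
python3 -m jog '[{"grip":255,"travel":[0,0,-0.1],"twist":0}]'|grep -E "pos|for"
```

```text
position: [0.4839, 0.096, 0.1773]
ft_force: [-2.2, 0.7, 8.4]
```

```bash
python3 -m jog '[{"grip":255,"travel":[0,0,-0.1],"twist":0}]'|grep -E "pos|for"
```

```text
position: [0.4839, 0.096, 0.1771]
ft_force: [-3.6, -0.3, 15.0]
```

a bottomed at 0.177. Last: clip c.

```bash
python3 -m jog '[{"grip":255,"travel":[0,0,2.7],"twist":0},{"grip":255,"travel":[0,0,2.8],"twist":0},{"grip":255,"travel":[2.3,-3.2,0],"twist":0},{"grip":255,"travel":[2.3,-3.2,0],"twist":0},{"grip":255,"travel":[2.4,-3.2,0],"twist":0},{"grip":255,"travel":[2.3,-3.2,0],"twist":0},{"grip":255,"travel":[2.3,-3.2,0],"twist":0},{"grip":255,"travel":[0,0,0],"twist":0}]'|grep -E "pos|for"
python3 -m jog '[{"grip":255,"travel":[0,0,0],"twist":0},{"grip":255,"travel":[0,0,-0.5],"twist":0},{"grip":255,"travel":[0,0,-0.5],"twist":0},{"grip":255,"travel":[0,0,-0.5],"twist":0},{"grip":255,"travel":[0,0,-0.2],"twist":0}]'|grep -E "pos|for"
python3 -m jog '[{"grip":255,"travel":[0,0,-0.2],"twist":0},{"grip":255,"travel":[0,0,-0.2],"twist":0}]'|grep -E "pos|for"
```

```text
position: [0.6041, -0.0686, 0.2311]
ft_force: [-0.3, -0.9, -0.8]
position: [0.6003, -0.0631, 0.2137]
ft_force: [0.3, 0.5, -0.4]
position: [0.6012, -0.0638, 0.2105]
ft_force: [-0.4, -0.4, -0.4]
```

```bash
python3 -m jog '[{"grip":255,"travel":[0,0,-0.2],"twist":0},{"grip":255,"travel":[0,0,-0.2],"twist":0}]'|grep -E "pos|for"
python3 -m jog '[{"grip":255,"travel":[0,0,-0.2],"twist":0},{"grip":255,"travel":[0,0,-0.2],"twist":0}]'|grep -E "pos|for"
python3 -m jog '[{"grip":255,"travel":[0,0,-0.2],"twist":0}]'|grep -E "pos|for"
```

```text
position: [0.6012, -0.0641, 0.2065]
ft_force: [0.1, -0.4, -0.3]
position: [0.6011, -0.0641, 0.2025]
ft_force: [0.3, -0.4, 0.9]
position: [0.6011, -0.0641, 0.2004]
ft_force: [-1.1, 0.1, 1.3]
```

```bash
python3 -m jog '[{"grip":255,"travel":[0,0,-0.2],"twist":0}]'|grep -E "pos|for"
python3 -m jog '[{"grip":255,"travel":[0,0,-0.2],"twist":0}]'|grep -E "pos|for"
python3 -m jog '[{"grip":255,"travel":[0,0,-0.2],"twist":0}]'|grep -E "pos|for"
```

```text
position: [0.6011, -0.0641, 0.1984]
ft_force: [-1.0, -0.7, 1.2]
position: [0.6011, -0.0641, 0.1964]
ft_force: [-0.9, 0.2, 0.4]
position: [0.6011, -0.064, 0.1944]
ft_force: [-0.9, 0.2, 1.5]
```

```bash
python3 -m jog '[{"grip":255,"travel":[0,0,-0.2],"twist":0}]'|grep -E "pos|for"
python3 -m jog '[{"grip":255,"travel":[0,0,-0.2],"twist":0}]'|grep -E "pos|for"
python3 -m jog '[{"grip":255,"travel":[0,0,-0.1],"twist":0}]'|grep -E "pos|for"
```

```text
position: [0.6008, -0.0641, 0.193]
ft_force: [-4.1, 0.4, 8.3]
position: [0.6003, -0.0641, 0.1912]
ft_force: [-4.8, 0.1, 6.3]
position: [0.6, -0.0641, 0.1899]
ft_force: [-3.6, -0.3, 4.8]
```

```bash
python3 -m jog '[{"grip":255,"travel":[0,0,-0.1],"twist":0}]'|grep -E "pos|for"
python3 -m jog '[{"grip":255,"travel":[0,0,-0.1],"twist":0}]'|grep -E "pos|for"
```

```text
position: [0.6004, -0.0641, 0.1889]
ft_force: [-2.1, -0.6, 3.4]
position: [0.6009, -0.0641, 0.1877]
ft_force: [-2.5, 0.2, 4.1]
```

```bash
python3 -m jog '[{"grip":255,"travel":[0,0,-0.1],"twist":0}]'|grep -E "pos|for"
python3 -m jog '[{"grip":255,"travel":[0,0,-0.1],"twist":0}]'|grep -E "pos|for"
python3 -m jog '[{"grip":255,"travel":[0,0,-0.1],"twist":0}]'|grep -E "pos|for"
```

```text
position: [0.6012, -0.0641, 0.1865]
ft_force: [-1.6, -0.2, 3.0]
position: [0.6014, -0.064, 0.1853]
ft_force: [-0.8, -0.4, 1.4]
position: [0.6015, -0.064, 0.1843]
ft_force: [-0.4, 0.4, 1.5]
```

```bash
python3 -m jog '[{"grip":255,"travel":[0,0,-0.1],"twist":0}]'|grep -E "pos|for"
```

```text
position: [0.6015, -0.064, 0.1832]
ft_force: [-1.0, -0.5, 0.1]
```

```bash
python3 -m jog '[{"grip":255,"travel":[0,0,-0.1],"twist":0}]'|grep -E "pos|for"
```

```text
position: [0.6015, -0.064, 0.1822]
ft_force: [0.2, -0.0, 1.3]
```

```bash
python3 -m jog '[{"grip":255,"travel":[0,0,-0.1],"twist":0}]'|grep -E "pos|for"
```

```text
position: [0.6015, -0.064, 0.1818]
ft_force: [-1.0, 0.4, 6.9]
```

```bash
python3 -m jog '[{"grip":255,"travel":[0,0,-0.05],"twist":0}]'|grep -E "pos|for"
```

```text
position: [0.6015, -0.064, 0.1818]
ft_force: [-1.4, 0.9, 6.9]
```

```bash
python3 -m jog '[{"grip":255,"travel":[0,0,-0.05],"twist":0}]'|grep -E "pos|for"
```

```text
position: [0.6015, -0.0641, 0.1817]
ft_force: [-3.1, 0.2, 8.6]
```

Bottomed; one more small press to match the others, then lift and clear the view.

```bash
python3 -m jog '[{"grip":255,"travel":[0,0,-0.05],"twist":0}]'|grep -E "pos|for"
python3 -m jog '[{"grip":255,"travel":[0,0,2.5],"twist":0},{"grip":255,"travel":[0,0,3.5],"twist":0},{"grip":255,"travel":[-2,-4,0],"twist":0},{"grip":255,"travel":[-2,-4,0],"twist":0},{"grip":255,"travel":[-2,-4,0],"twist":0},{"grip":255,"travel":[-2,-4,0],"twist":0},{"grip":255,"travel":[-2,-4,0],"twist":0},{"grip":255,"travel":[-2,-4,0],"twist":0}]'
python3 -m jog '[{"grip":255,"travel":[-2,-4,0],"twist":0},{"grip":255,"travel":[-2,-4,0],"twist":0},{"grip":255,"travel":[0,0,0],"twist":0},{"grip":255,"travel":[0,0,0],"twist":0}]'
python3 - <<'E'
from h import *
import cv2
t=camera("top")[:,:,::-1];s=camera("side")[:,:,::-1]
a=cv2.resize(t[165:305,165:415],(800,448),interpolation=2);cv2.imwrite("pics/fin_t.png",a)
cv2.imwrite("pics/fin_s.png",cv2.resize(s[140:310,230:390],None,fx=3.5,fy=3.5,interpolation=2))
E
```

```text
position: [0.6015, -0.0641, 0.1816]
ft_force: [-3.1, 0.7, 10.7]
time: 21.95
position: [0.4804, -0.3056, 0.24]
tool_rot: [0.999, 0.043, 0.0, 0.0]
ft_force: [0.9, -0.6, 0.3]
grip_width: 0.0005
time: 22.35
position: [0.4406, -0.3849, 0.2397]
tool_rot: [0.999, 0.042, 0.0, -0.0]
ft_force: [-0.2, 0.9, 0.1]
grip_width: 0.0007
```

View pics/fin_t.png

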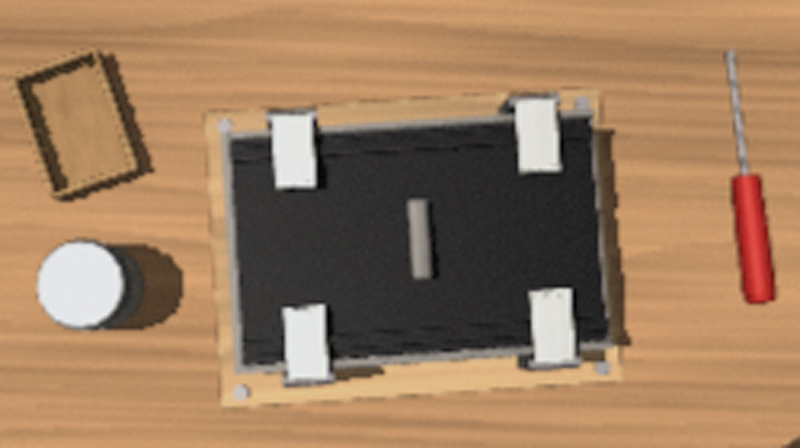

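View pics/fin_s.png

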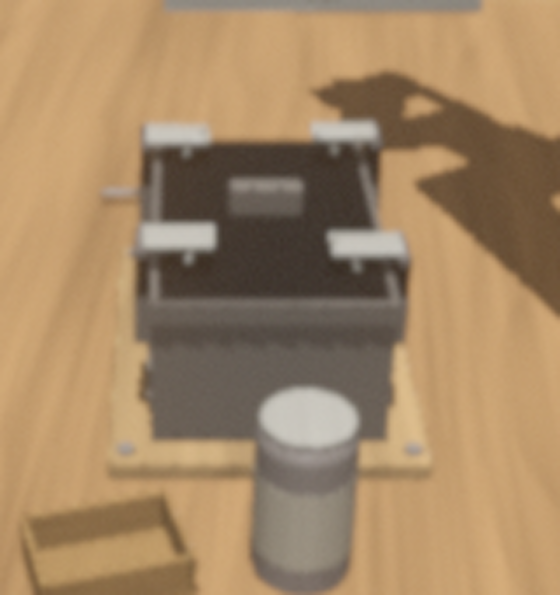

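Both pictures show all four clips flat: in the top view at (293,150), (538,135), (305,342) and (552,327). The cover is up against the stop on the left, and the can, tray and screwdriver have not moved.

```bash
python3 -c "
from rig import *
print(hand_in())"
```

```text
the job is handed in; nothing more can be done
None
```

The case is closed and handed in. I pushed the cover home by its rib and then snapped the clips shut one at a time in the order d, b (diagonally opposite), a, c.

- **Cover:** it slid at about 3 N, then stopped dead while the push rose to about 11 N. The final top picture shows it against the stop.
- **Clips:** each gave way at the hump, then bottomed on a hard stop. The highest readings at the stops were about 13 N (d), 11 N (b), 15 N (a) and 11 N (c), all below 20 N. I only read the force at the end of each short move, so a brief higher value in between would not show.
- **Final pictures:** all four clips lie flat, and the can, tray and screwdriver are where they were. The robot is clear of everything.
- **Time:** the job had taken about 22 s of the 61 s allowed when I handed it in.
- **One disagreement:** the cover reached its stop about 5 mm later than I had worked out. The closed fingers are probably thinner than I assumed. The force and the pictures both agree that the cover is home.

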